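# Hold a lid ready over the filled jam jar

## Robot

A 6-joint arm with a two-finger parallel gripper is mounted at the origin on the work surface; the furniture and walls round the work are solid. World frame = base frame: x ahead of the robot, y to its left, z up, the work surface at z = 0. Lengths are in m, angles in rad, forces in N, time in s.
With the tool pointing down it reaches from about 0.25 to 0.725 m from the base axis. Payload 9.7 kg.
Tool frame: the origin (TCP) lies at the very end of the fingers, on their centre line; the grasp point (between the pads) lies 19 mm behind it; z points along the fingers, y is the line along which they close (so a half turn about z gives the same grasp; the last joint's range is limited). The gripper opens to 85 mm and grips with 20 to 120 N. Pads are 22 mm wide; open, the fingers measure 114 mm over their backs; the gripper's body (76 mm by 85 mm) begins 54 mm behind the grasp point. The pads swing forward as they close: fully open they stand 13 mm farther back than shut.
Start: joints at [-1.131, 0.087, 0.176, 1.66, 0, 1.571], TCP at [0.234, -0.498, 0.231] pointing down, gripper open.
Joint ranges: [-3.13, 3.13], [-0.85, 1.81], [-1.15, 1.24], [-2.2, 2.28], [-1.44, 1.52], [-3.14, 3.14]. Speed limits (rad/s): [2.22, 2.22, 2.57, 3.14, 3.14, 3.14].

## Interface

Orientations are given as a rotation vector (axis times angle).
In Python, from bench import robot gives the robot as it stands.
- The arm moves only by the tool arm_command, never from a script. Its argument "moves" is a list of rows, each a list of 4 numbers: the shift along the tool's x, y, z in mm, then the turn about the tool's z in degrees. A call has 1 to 5 rows; each row is the pose to reach, as a shift and turn from the pose commanded when the call began, along the tool's axes at that moment; what a row does not reach only later rows make up. A row lasts 1/8 s, in which the tool goes at most 62.5 mm and 10.7 degrees, less where a joint would pass 70% of its speed; a pose out of reach is approached as far as the arm can. A call with a gripper value outside its range is refused whole. "fingers" is the opening, from 0 (shut) to 1 (fully open), set as the call begins (left out, the last holds). The fingers move at their own pace and stop on an object; "grip_force" is the grip in N (left out, the last holds). Time passes only in rows, so rows that repeat a pose let the fingers close. It gives the time, the measured TCP pose, the force, the opening and the grip force at its end, in the units of the state.
- robot.state(): the state, without advancing time (a new reading comes with each control period).
- robot.snapshot(name): name is "side" or "top"; returns a dict with "image" (420x560x3 uint8, blue, green, red), "range_z" (420x560 float32, m along the optical axis (not along the pixel's ray), 0 where there is no reading), "fov_y" (degrees; the focal length in pixels is half the picture's height over the tangent of half this angle, whatever the lens; pixels are square), "cx", "cy" (the principal point, pixels), "eye" and "orientation" of the camera in the world. Camera axes: x right, y down, z forward; pixel columns grow to the right and rows downward; lengths in m; the calibration is good to about 2 mm. A picture is of the moment at which its call begins.
- robot.close_job(): hands the job in; it is judged then, once.
Trained networks look in a picture, given as the dict that the camera call returned (one of the last four; its "shot" number tells which), for a name from the list of things; names that differ only in an ending like _2 or _b are one class to them, and where a whole thing is asked for, a point or a joint stands for the part that bears it (a point fixed in the world has none). Each returns a list of dicts, best first, with "conf" (0 to 1); they miss things now and then, are a little off and sometimes report something else, mostly with a low value. They report only what shows in the picture. A call takes as long as a camera call.
- robot.find_in(picture, label): "extent" ([left, top, right, bottom] in pixels, round what is visible of it).
- robot.landmark_of(picture, label): "centre" ([column, row] in pixels: a listed point, or the origin of a listed thing).
The state is a dict: "clock": time; "joint_positions": joint angles; "dq": joint speeds; "effort": joint torques, N m; "ee_pos": TCP position; "ee_rot": TCP orientation; "wrist_force": force on the tool from outside, world axes, zero at the start; "wrist_torque": the same for the moment, N m; "grip_width": finger opening in m; "grip_force": force on a finger pad.
Only numpy, scipy, OpenCV 4.12 (cv2) and the standard library are available. Lean on these libraries where they do the work, as an engineer would, in place of code of your own. Each camera call takes 0.05 s, during which the arm holds its last target. There are 200 camera calls.

## Task

Take the gold lid off its little steel stand, carry it up over the row of closed jam jars, and hold it level and centred about one centimetre above the mouth of the open jar that is full of jam (not the empty one), ready to be screwed on, without letting it touch the jar. Do not put it down or let go: finish with the gripper still holding it there, motionless. Do not knock, shift or tip any of the jars.

Things in the scene. Friction and masses are not known exactly. Their poses are not given: they have to be found in the camera images.
- lid: gold round twist-off jar lid, closed flat side up, rim 70 mm across, 15 mm high, 11 g, solid to the touch; it lies loose on the head of lid_stand, centred on it, its underside 40 mm above the table. Origin: centre of its underside; z up through its top. Pinch it across the rim (70 mm wide).
- lid_stand: fixed turned steel stand, 40 mm high: foot 68 mm across and 6 mm thick, slim stem, black rubber-faced head 48 mm across, so that the lid's rim overhangs it by 11 mm all round. On the robot's left (+y) part of the table. Origin: centre of its underside on the table, z up.
- jam_jar: open glass jar full of dark red jam, without a lid, 69 mm across the body, 112 mm tall, loose on the table (about 0.45 kg), on the right (-y) of the row of closed jars. Origin: centre of its underside, z up. The target.
- jam_jar_mouth (a point): centre of the open mouth of jam_jar, at the height of the rim, 112 mm above its underside (so 0.112 m above the table); axes as the jar's, z up.
- empty_jar: open, empty clear glass jar, 69 mm across, 112 mm tall, loose, standing near jam_jar (which of the two is nearer the robot varies). Not the target; leave alone. Origin: centre of its underside.
- closed_jar_1: closed full jam jar with gold lid, 70 mm across, 114 mm tall, 0.5 kg, loose; nearest the robot of the row of three that stands between the lid stand and the open jars, along x, about 100 mm apart. Leave alone. Origin: centre of its underside, z up.
- closed_jar_2: closed full jam jar with gold lid, 70 mm across, 114 mm tall, 0.5 kg, loose; middle of the row of three that stands between the lid stand and the open jars, along x, about 100 mm apart. Leave alone. Origin: centre of its underside, z up.
- closed_jar_3: closed full jam jar with gold lid, 70 mm across, 114 mm tall, 0.5 kg, loose; farthest of the row of three that stands between the lid stand and the open jars, along x, about 100 mm apart. Leave alone. Origin: centre of its underside, z up.

How it is judged:
On the way, in this order (a step that is already met when the one before it is completed fails the run):
1. the lid is lifted off its stand by the fingers (z of lid in the frame of lid_stand above 0.055 m and contact force between the fingers and lid above 0.5 N), for 0.1 s.
2. the lid passes above the row of closed jars (its centre within 80 mm of a closed jar's axis, its underside above their tops) (height (world z) of lid above 0.115 m and (horizontal distance between lid and closed_jar_1 below 0.08 m or horizontal distance between lid and closed_jar_2 below 0.08 m or horizontal distance between lid and closed_jar_3 below 0.08 m)), for 0.04 s.
At the end, for the whole second after the job is handed in: The lid is held by the fingers alone, at rest and level within 7 degrees, its underside 3 to 22 mm above the rim of the filled open jar and its centre within 8 mm of the mouth's axis, not touching the jar; the jam jar is upright and all five jars are within 15 mm of where they stood (z of lid in the frame of jam_jar_mouth between 0.003 and 0.022 m and horizontal distance between lid and jam_jar_mouth below 0.008 m and angle between lid's own z axis and vertical below 0.12 rad and angle between jam_jar's own z axis and vertical below 0.05 rad and contact force between the fingers and lid above 0.5 N and contact force between lid and jam_jar below 0.05 N and linear speed of lid below 0.02 m/s and angular speed of lid below 0.2 rad/s and distance of each of jam_jar, empty_jar, closed_jar_1, closed_jar_2, closed_jar_3 from where it was at the start of the episode below 0.015 m); the arm keeps its last pose, push and grip.
It fails at once if the lid or the robot bumps the filled open jar (contact force between lid and jam_jar above 0.3 N or contact force between any of the arm, the fingers and jam_jar above 1 N).
It fails at once if a closed jar or the empty jar is knocked, shifted more than 15 mm or tipped (contact force between any of the arm, the fingers and closed_jar_1 above 2 N or contact force between lid and closed_jar_1 above 1 N or distance of any of closed_jar_1, closed_jar_2, closed_jar_3, empty_jar from where it was at the start of the episode above 0.015 m or angle between any of closed_jar_1, closed_jar_2, closed_jar_3, empty_jar's own z axis and vertical above 0.15 rad or contact force between any of the arm, the fingers and closed_jar_2 above 2 N or contact force between lid and closed_jar_2 above 1 N or contact force between any of the arm, the fingers and closed_jar_3 above 2 N or contact force between lid and closed_jar_3 above 1 N or contact force between any of the arm, the fingers and empty_jar above 2 N or contact force between lid and empty_jar above 1 N).
It also fails if it takes over 40 s, if anything falls off the work surface, if the arm or the gripper's body presses on something with over 40 N, if the wrist force passes 120 N, or if a joint passes its speed limit or range.

## Working session

There is one attempt and no reset: what is moved stays moved. The work goes in short steps, Python scripts to look and compute and a tool call to move; the robot and the scene stay as the last step left them, time stands still between calls to the robot, and variables do not carry over. Pictures are saved under pics/ and viewed, at most 10 in all, crops included, and the job is handed in when it is done.

Besides the shell and the picture viewer there is one more tool, called after "Emit:" as name(argument=value, ...), one argument or row to a line, values as JSON. arm_command: Moves the arm, as the interface text tells. Its arguments: {"type":"object","properties":{"moves":{"type":"array"},"fingers":{"type":"number"},"grip_force":{"type":"number"}},"required":["moves"]}

```bash
mkdir -p pics; cat > h.py <<'E'
import numpy as np, cv2
from scipy.spatial.transform import Rotation as R
from bench import robot
def cam(s):
    f=s["image"].shape[0]/2/np.tan(np.radians(s["fov_y"])/2)
    o=np.array(s["orientation"],float)
    M=o if o.shape==(3,3) else (R.from_rotvec(o).as_matrix() if o.size==3 else R.from_quat(o).as_matrix())
    return f,M,np.array(s["eye"])
def cloud(s):
    f,M,e=cam(s); z=s["range_z"]; v,u=np.mgrid[:z.shape[0],:z.shape[1]]
    P=np.dstack([(u-s["cx"])/f*z,(v-s["cy"])/f*z,z])@M.T+e
    P[z<=0]=np.nan; return P
def on_plane(s,px,h):
    f,M,e=cam(s); d=M@np.array([(px[0]-s["cx"])/f,(px[1]-s["cy"])/f,1]); return e+d*(h-e[2])/d[2]
E
cat > look.py <<'E'
from h import *
st=robot.state(); print({k:np.round(st[k],3) for k in("clock","ee_pos","ee_rot","grip_width")})
for n in("top","side"):
    s=robot.snapshot(n); cv2.imwrite(f"pics/{n}0.png",s["image"]); print(n,s["fov_y"],s["cx"],s["cy"],np.round(s["eye"],3),np.round(s["orientation"],3))
    P=cloud(s)
    for l,h in(("lid",.0),("jam_jar_mouth",.112),("jam_jar",0),("empty_jar",0),("closed_jar_1",0),("lid_stand",0)):
        h={"lid":.04}.get(l,h)
        for d in robot.landmark_of(s,l)[:4]:
            print(l,np.round(d["conf"],2),np.round(d["centre"]),np.round(on_plane(s,d["centre"],h),3))
        for d in robot.find_in(s,l)[:4]: print("   box",np.round(d["conf"],2),np.round(d["extent"]))
    np.save(f"{n}.npy",P)
E
python3 look.py
```

```text
{'clock': np.float64(0.0), 'ee_pos': array([ 0.234, -0.497,  0.231]), 'ee_rot': array([-3.065e+00, -6.850e-01,  1.000e-03]), 'grip_width': np.float64(0.085)}
top 57.82202688785067 275.62510040915157 207.32652105181248 [ 0.349 -0.012  0.913] [-2.323  1.845 -0.208]
lid 0.71 [215. 245.] [0.421 0.144 0.04 ]
lid 0.48 [377. 203.] [ 0.603 -0.202  0.04 ]
   box 0.91 [202. 231. 228. 258.]
jam_jar_mouth 0.95 [351. 256.] [ 0.458 -0.153  0.112]
   box 0.73 [326. 241. 366. 275.]
jam_jar 0.85 [340. 259.] [ 0.459 -0.149  0.   ]
   box 0.93 [327. 240. 366. 275.]
closed_jar_1 0.87 [280. 228.] [0.501 0.009 0.   ]
closed_jar_1 0.78 [281. 270.] [ 0.402 -0.016  0.   ]
closed_jar_1 0.34 [351. 258.] [ 0.468 -0.173  0.   ]
   box 0.92 [265. 206. 296. 238.]
   box 0.8 [266. 255. 303. 289.]
   box 0.72 [280. 162. 311. 201.]
lid_stand 0.48 [214. 247.] [0.419 0.151 0.   ]
side 47.49436966289619 286.67628364476343 210.69996386928855 [ 0.357 -0.608  0.649] [-2.299  0.293 -0.146]
   box 0.97 [207. 167. 238. 194.]
jam_jar_mouth 0.71 [269. 264.] [ 0.458 -0.15   0.112]
   box 0.63 [246. 253. 293. 328.]
jam_jar 0.94 [270. 311.] [ 0.458 -0.155  0.   ]
   box 0.56 [248. 254. 294. 325.]
empty_jar 0.91 [373. 318.] [ 0.616 -0.209  0.   ]
   box 0.91 [355. 260. 403. 336.]
closed_jar_1 0.85 [274. 239.] [0.504 0.003 0.   ]
closed_jar_1 0.81 [322. 234.] [ 0.595 -0.007  0.   ]
closed_jar_1 0.59 [220. 260.] [ 0.396 -0.024  0.   ]
   box 0.98 [304. 176. 346. 242.]
   box 0.91 [256. 179. 296. 248.]
   box 0.58 [192. 201. 238. 268.]
lid_stand 0.7 [223. 196.] [0.429 0.148 0.   ]
   box 0.71 [203. 189. 242. 206.]
```

```bash
cat > meas.py <<'E'
from h import *
for n in("top","side"):
    P=np.load(n+".npy")
    for name,c,zr in(("lid",(.42,.146),(.045,.065)),("jam",(.458,-.152),(.1,.12)),("emp",(.61,-.205),(.1,.12)),("c1",(.4,-.018),(.105,.125)),("c2",(.502,.005),(.105,.125)),("c3",(.597,-.007),(.105,.125))):
        m=(np.hypot(P[...,0]-c[0],P[...,1]-c[1])<.055)&(P[...,2]>zr[0])&(P[...,2]<zr[1])
        if m.sum()<15: print(n,name,m.sum());continue
        q=P[m]; r=cv2.minEnclosingCircle((q[:,:2]*1000).astype(np.float32))
        print(n,name,m.sum(),"z",np.round(np.median(q[:,2]),4),"circle",np.round(r[0],1),round(r[1],1),"mean",np.round(q.mean(0)*1000,1))
E
python3 meas.py
python3 -c "
import cv2,numpy as np
a=cv2.imread('pics/top0.png')[130:330,170:430];b=cv2.imread('pics/side0.png')[140:350,150:430]
cv2.imwrite('pics/a.png',np.hstack([cv2.resize(a,(400,308),interpolation=2),cv2.resize(b,(400,300),interpolation=2)[:].copy() if 0 else cv2.resize(b,(400,308),interpolation=2)]))"
```

```text
top lid 723 z 0.0539 circle [425.8 145.7] 34.6 mean [425.2 144.9  53.9]
top jam 194 z 0.1097 circle [ 458.9 -151.4] 30.5 mean [ 458.5 -152.1  108.7]
top emp 221 z 0.1093 circle [ 611.5 -211.5] 30.7 mean [ 611.4 -212.3  108.1]
top c1 855 z 0.1122 circle [394.9 -22.5] 34.1 mean [394.6 -22.6 112.2]
top c2 785 z 0.1123 circle [506.1  10.6] 34.3 mean [505.2  10.5 112.3]
top c3 741 z 0.1122 circle [602.6   1. ] 34.5 mean [601.3   0.8 112.2]
side lid 694 z 0.0543 circle [424.1 144.1] 36.2 mean [425.1 139.1  53.8]
side jam 554 z 0.1085 circle [ 458.5 -153.8] 30.7 mean [ 458.6 -154.4  107.9]
side emp 595 z 0.1087 circle [ 611.3 -213.7] 31.9 mean [ 611.2 -214.7  107.9]
side c1 1045 z 0.1129 circle [394.4 -25.5] 35.2 mean [394.1 -28.6 112.5]
side c2 889 z 0.1129 circle [505.    8.9] 35.3 mean [504.9   4.6 112.5]
side c3 868 z 0.1129 circle [603.1  -1.4] 35.8 mean [600.6  -5.5 112.5]
```

View pics/a.png

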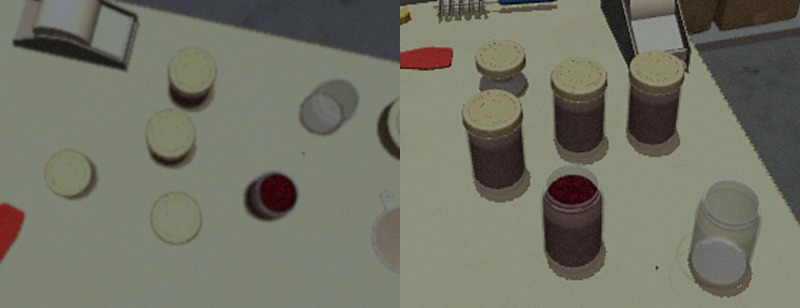

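```bash
cat > d.py <<'E'
from h import *
import sys
t=np.array(eval(sys.argv[1])); st=robot.state(); M=R.from_rotvec(st["ee_rot"]).as_matrix()
print(np.round(st["clock"],2),np.round(st["ee_pos"],4),"tool z",np.round(M[:,2],4),"shift mm",np.round(1000*M.T@(t-st["ee_pos"]),1),np.linalg.norm(t-st["ee_pos"]))
E
python3 d.py "[.425,.145,.150]"
```

```text
1.3 [ 0.2342 -0.4976  0.2313] tool z [-0.  0. -1.] shift mm [ 446.3 -500.2   81.3] 0.675279444211221
```

Emit:
arm_command(
  moves=[
    [40,-45,0,0],
    [80,-90,0,0],
    [120,-135,0,0],
    [160,-180,0,0],
    [200,-225,0,0],
  ],
  fingers=1,
)

```text
clock: 1.92
ee_pos: [0.3194, -0.2072, 0.2314]
ee_rot: [3.066, 0.684, 0.001]
wrist_force: [1.0, -0.1, 0.6]
grip_width: 0.0855
grip_force: 0.0
```

Emit:
arm_command(
  moves=[
    [40,-45,0,0],
    [80,-90,0,0],
    [120,-135,0,0],
    [160,-180,0,0],
    [200,-225,0,0],
  ],
)

```text
clock: 2.55
ee_pos: [0.4047, 0.082, 0.2316]
ee_rot: [3.066, 0.686, 0.002]
wrist_force: [1.6, -1.1, 1.0]
grip_width: 0.0853
grip_force: 0.0
```

Emit:
arm_command(
  moves=[
    [36,-40,30,0],
    [46,-50,80,0],
    [46,-50,80,0],
    [46,-50,80,0],
  ],
)

```text
clock: 3.05
ee_pos: [0.4251, 0.1442, 0.1531]
ee_rot: [3.066, 0.685, 0.002]
wrist_force: [0.3, 0.2, -0.6]
grip_width: 0.0852
grip_force: 0.0
```

```bash
python3 d.py "[.425,.145,.028]"
```

```text
3.05 [0.4251 0.1442 0.1531] tool z [ 1.3e-03  3.0e-04 -1.0e+00] shift mm [ 1.000e-01 -8.000e-01  1.251e+02] 0.12512028000489236
```

Emit:
arm_command(
  moves=[
    [0,-1,45,0],
    [0,-1,85,0],
    [0,-1,85,0],
    [0,-1,85,0],
  ],
)

```text
clock: 3.55
ee_pos: [0.4258, 0.1454, 0.0693]
ee_rot: [-3.066, -0.684, -0.006]
wrist_force: [0.9, 0.8, 1.1]
grip_width: 0.0853
grip_force: 0.0
```

```bash
python3 - <<'E'
from h import *
s=robot.snapshot("side"); cv2.imwrite("pics/b.png",cv2.resize(s["image"][90:240,130:330],(800,600),interpolation=2))
E
```

```text
(no output)
```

View pics/b.png

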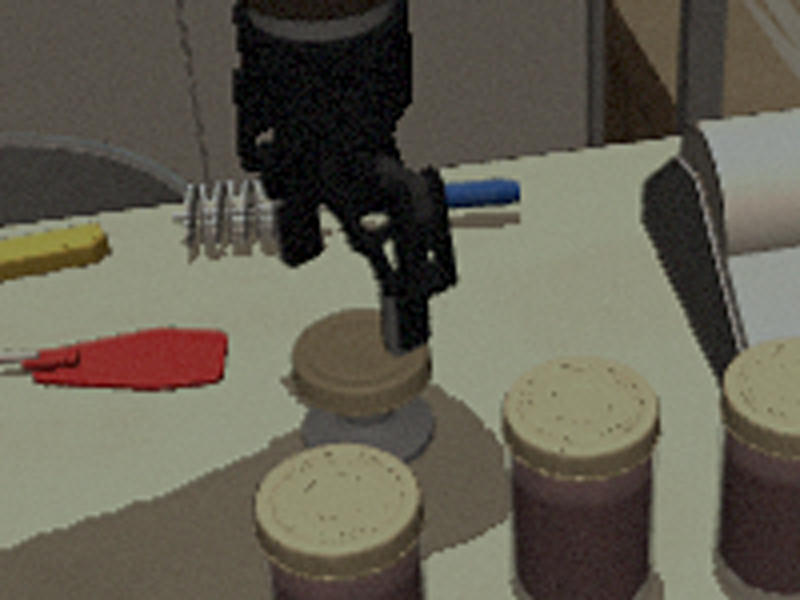

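```bash
python3 - <<'E'
from h import *
s=robot.snapshot("side");P=cloud(s);st=robot.state()
M=R.from_rotvec(st["ee_rot"]).as_matrix()
m=(np.hypot(P[...,0]-.425,P[...,1]-.145)<.09)&(P[...,2]>.062)&(P[...,2]<.12)
q=(P[m]-st["ee_pos"])@M*1000
for sg in(1,-1):
    a=q[q[:,1]*sg>0]
    if len(a)>5: print(sg,len(a),np.round(np.percentile(a,[2,50,98],axis=0),1).tolist())
E
```

```text
1 155 [[-11.7, 42.5, -49.3], [-6.7, 52.5, -34.2], [5.9, 56.6, -15.2]]
-1 179 [[-11.8, -49.9, -50.7], [-2.1, -44.1, -33.4], [10.5, -41.8, -15.0]]
```

Emit:
arm_command(
  moves=[
    [0,0,25,0],
    [0,0,47,0],
    [0,0,47,0],
    [0,0,47,0],
  ],
)

```text
clock: 4.15
ee_pos: [0.4253, 0.1458, 0.0209]
ee_rot: [-3.066, -0.685, -0.003]
wrist_force: [0.1, 0.2, 0.1]
grip_width: 0.0858
grip_force: 0.0
```

Emit:
arm_command(
  moves=[
    [0,0,0,0],
    [0,0,0,0],
    [0,0,0,0],
    [0,0,0,0],
    [0,0,0,0],
  ],
  fingers=0.7,
  grip_force=30,
)

```text
clock: 4.78
ee_pos: [0.4252, 0.146, 0.0212]
ee_rot: [-3.065, -0.685, -0.004]
wrist_force: [-3.3, 1.0, 8.9]
grip_width: 0.0678
grip_force: 31.5
```

Emit:
arm_command(
  moves=[
    [0,0,0,0],
    [0,0,0,0],
    [0,0,0,0],
  ],
  fingers=0.5,
  grip_force=40,
)

```text
clock: 5.15
ee_pos: [0.4251, 0.1461, 0.0213]
ee_rot: [-3.065, -0.685, -0.004]
wrist_force: [-4.5, 0.4, 11.0]
grip_width: 0.0669
grip_force: 41.8
```

Emit:
arm_command(
  moves=[
    [0,0,-10,0],
    [0,0,-35,0],
    [0,0,-70,0],
    [0,0,-70,0],
    [0,0,-70,0],
  ],
)

```text
clock: 5.78
ee_pos: [0.4244, 0.1455, 0.0892]
ee_rot: [-3.066, -0.685, -0.0]
wrist_force: [0.4, 0.2, -0.4]
grip_width: 0.0672
grip_force: 44.7
```

```bash
cat > lid.py <<'E'
from h import *
import sys
st=robot.state();p=st["ee_pos"];M=R.from_rotvec(st["ee_rot"]).as_matrix()
print(np.round(st["clock"],2),np.round(p,4),np.round(M[:,2],4),st["grip_width"])
for n in("top","side"):
    s=robot.snapshot(n);P=cloud(s);I=s["image"].astype(int)
    cv2.imwrite(f"pics/{n}_{sys.argv[1]}.png",s["image"])
    gold=(I[...,2]-I[...,0]>18)&(I[...,2]>60)
    m=gold&(np.hypot(P[...,0]-p[0],P[...,1]-p[1])<.05)&(P[...,2]>p[2]+.010)&(P[...,2]<p[2]+.05)
    q=P[m]; print(n,len(q))
    if len(q)<30: continue
    t=q[q[:,2]>np.percentile(q[:,2],60)-.004]
    c,r=cv2.minEnclosingCircle((t[:,:2]*1000).astype(np.float32))
    A=np.c_[t[:,:2]-p[:2],np.ones(len(t))];k=np.linalg.lstsq(A,t[:,2],rcond=None)[0]
    print(" circle",np.round(c,1),round(r,1),"top z",np.round(np.median(t[:,2]),4),"slope",np.round(k[:2],3),"z range",np.round(np.percentile(q[:,2],[1,50,99]),4))
E
python3 lid.py c
python3 -c "
import cv2
cv2.imwrite('pics/c.png',cv2.resize(cv2.imread('pics/side_c.png')[90:240,130:330],(640,480),interpolation=2))"
```

```text
5.78 [0.4244 0.1455 0.0892] [ 1.e-04  0.e+00 -1.e+00] 0.067160153319319
top 149
 circle [408.4 130.7] 24.2 top z 0.1217 slope [-0.01   0.008] z range [0.1163 0.1217 0.1255]
side 475
 circle [421.2 143.9] 34.9 top z 0.1218 slope [0.003 0.007] z range [0.1079 0.1214 0.1242]
```

View pics/c.png

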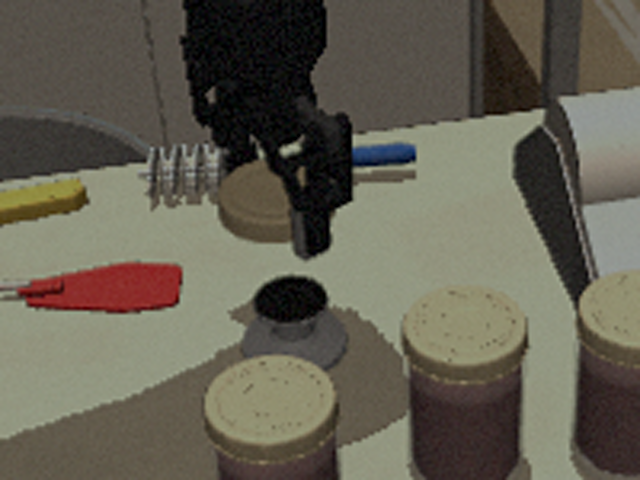

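Emit:
arm_command(
  moves=[
    [0,0,-35,0],
    [0,0,-65,0],
    [0,0,-65,0],
  ],
)

```text
clock: 6.25
ee_pos: [0.4251, 0.1458, 0.1556]
ee_rot: [-3.066, -0.685, -0.003]
wrist_force: [-0.8, 0.2, -1.0]
grip_width: 0.0672
grip_force: 44.9
```

```bash
python3 d.py "[.4585,-.1525,.155]"
```

```text
6.25 [0.4251 0.1458 0.1556] tool z [ 2.1e-03  7.0e-04 -1.0e+00] shift mm [-96.8 284.1   0.5] 0.30014416465583144
```

Emit:
arm_command(
  moves=[
    [-10,30,0,0],
    [-24,70,0,0],
    [-38,110,0,0],
    [-51,150,0,0],
    [-65,190,0,0],
  ],
)

```text
clock: 6.88
ee_pos: [0.4459, -0.0553, 0.1527]
ee_rot: [-3.065, -0.685, 0.003]
wrist_force: [0.2, 0.6, -0.1]
grip_width: 0.0669
grip_force: 44.9
```

Emit:
arm_command(
  moves=[
    [-14,40,0,0],
    [-26,75,0,0],
    [-32,94,0,0],
    [-32,94,0,0],
    [-32,94,0,0],
  ],
)

```text
clock: 7.5
ee_pos: [0.4571, -0.1522, 0.1533]
ee_rot: [-3.065, -0.685, 0.002]
wrist_force: [0.2, -0.6, 0.6]
grip_width: 0.0671
grip_force: 44.9
```

```bash
python3 lid.py d; python3 d.py "[.4585,-.1525,.1055]"
```

```text
7.5 [ 0.4571 -0.1522  0.1533] [-1.5e-03  7.0e-04 -1.0e+00] 0.06706245784965452
top 54
 circle [ 453.9 -133.9] 28.5 top z 0.1858 slope [-0.002 -0.031] z range [0.1728 0.1857 0.1876]
side 1094
 circle [ 456.4 -152. ] 34.4 top z 0.1866 slope [0.001 0.011] z range [0.1731 0.1863 0.1888]
7.6 [ 0.4574 -0.1519  0.1539] tool z [-5.e-04  3.e-04 -1.e+00] shift mm [ 0.8  1.  48.4] 0.04841384788124207
```

Emit:
arm_command(
  moves=[
    [1,2,12,0],
    [1,2,24,0],
    [1,2,34,0],
    [1,2,34,0],
    [1,2,34,0],
  ],
)

```text
clock: 8.22
ee_pos: [0.4594, -0.1541, 0.1205]
ee_rot: [3.066, 0.685, 0.0]
wrist_force: [-0.0, 0.3, 0.9]
grip_width: 0.0667
grip_force: 44.9
```

```bash
python3 lid.py e; python3 d.py "[.4585,-.1525,.1055]"
```

```text
8.22 [ 0.4594 -0.1541  0.1205] [ 3.e-04 -1.e-04 -1.e+00] 0.06672327824455866
top 41
 circle [ 457.6 -134.5] 28.3 top z 0.1528 slope [-0.016  0.061] z range [0.1398 0.1525 0.1555]
side 1029
 circle [ 459.1 -155.1] 34.2 top z 0.1536 slope [-0.002  0.009] z range [0.1403 0.1534 0.1558]
8.32 [ 0.4595 -0.1542  0.1207] tool z [ 7.e-04 -2.e-04 -1.e+00] shift mm [-0.2 -2.  15.2] 0.015349581261351728
```

Good: the lid is about 1 mm off the jar axis. Lower the last 14 mm gently.

Emit:
arm_command(
  moves=[
    [0,-1,5,0],
    [0,-1,10,0],
    [0,-1,14,0],
    [0,-1,14,0],
    [0,-1,14,0],
  ],
)

```text
clock: 8.95
ee_pos: [0.4589, -0.1532, 0.1064]
ee_rot: [3.066, 0.685, 0.0]
wrist_force: [0.3, -0.1, 0.6]
grip_width: 0.0671
grip_force: 44.9
```

Emit:
arm_command(
  moves=[
    [0,0,0,0],
    [0,0,0,0],
    [0,0,0,0],
  ],
)

```text
clock: 9.32
ee_pos: [0.4589, -0.1532, 0.1063]
ee_rot: [3.066, 0.685, 0.0]
wrist_force: [-0.2, 0.1, 0.2]
grip_width: 0.0671
grip_force: 44.9
```

```bash
python3 lid.py f; python3 -c "
import cv2
cv2.imwrite('pics/f.png',cv2.resize(cv2.imread('pics/side_f.png')[190:340,170:370],(640,480),interpolation=2))"
```

```text
9.32 [ 0.4589 -0.1532  0.1063] [ 1.e-04 -0.e+00 -1.e+00] 0.06707448050432936
top 34
 circle [ 456.2 -131.4] 26.7 top z 0.1389 slope [-0.015  0.001] z range [0.1245 0.1385 0.1419]
side 996
 circle [ 458.3 -154. ] 33.9 top z 0.1394 slope [0.001 0.011] z range [0.126  0.1392 0.1416]
```

View pics/f.png

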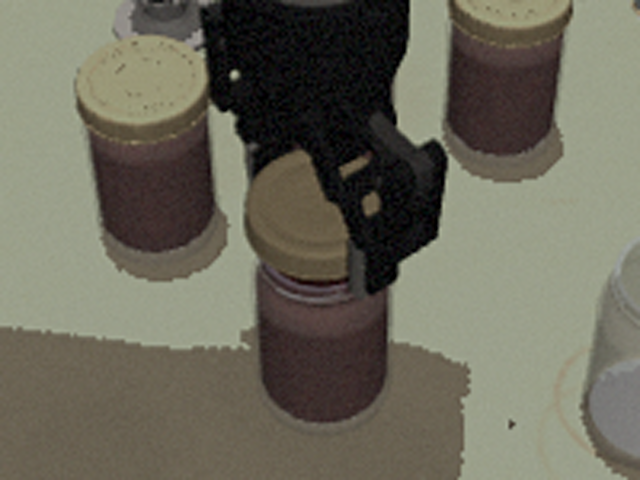

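The picture shows the lid, centred near (310,215), held level just above the jam jar's rim near (322,285). The jars haven't moved.

```bash
python3 -c "
from bench import robot
print(robot.close_job())"
```

```text
the job is handed in; nothing more can be done
None
```

The lid is held level and still about 12 mm above the full jam jar's mouth, within about 1 mm of centre by camera measurement; no jar was seen to move, and the job is handed in, though no verdict came back.

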